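# Square up and clamp a batch of bamboo slats in the sawing jig

### The arm

A 6-joint arm with a two-finger parallel gripper is mounted at the origin on the work surface. World frame = base frame: x ahead of the robot, y to its left, z up, the work surface at z = 0. Lengths are in mm, angles in rad, forces in N, time in s.
With the tool pointing down it reaches from about 400 to 925 mm from the base axis. Payload 12.5 kg.
Tool frame: the origin (TCP) lies at the very end of the fingers, on their centre line; the grasp point (between the pads) lies env.hold_point_z behind it (env.hold_point_z is the distance from the TCP to the grasp point, in mm); y points along the fingers, z is the direction in which the jaws open and shut, and the axes are right-handed (so a half turn about y gives the same grasp; the last joint's range is limited). The gripper opens to 95 mm and grips with 3 to 60 N. Pads are 20 mm wide; open, the fingers measure 119 mm over their backs; the gripper's body (75 mm by 180 mm) begins 59 mm behind the grasp point.
Start: joints at [-1.334, 0.491, 1.559, -0, 1.092, -0.106], TCP at [210.102, -588.646, 214.661] pointing down, gripper open.
Joint ranges: [-3.1, 3.1], [-0.84, 2.19], [0.05, 2.79], [-1.13, 4.28], [0.06, 2.93], [-2.69, 2.69]. Speed limits (rad/s): [2.22, 2.22, 2.79, 3.14, 3.14, 3.14].

### API

Orientations are given as [roll, pitch, yaw] about the fixed x, y, z axes, in that order (R = Rz(yaw) Ry(pitch) Rx(roll)).
In Python, from cell import env gives the robot as it stands.
- The arm moves only by the shell command python3 -m inch 'ROWS'. ROWS is JSON, one flat list of numbers, 7 for each row, row after row: the shift along the tool's x, y, z in m, then the turn, a rotation vector about the tool's x, y, z in degrees, then the closure, from -1 (fully open) to 1 (shut). In form: [tx, ty, tz, ax, ay, az, hand, tx, ty, tz, ax, ay, az, hand, ...]. A call has 1 to 10 rows; each row shifts and turns the commanded pose from where the row before left it, along the tool's axes as they then stand; what a row does not reach is not made up. A row lasts 1/10 s, in which the tool goes at most 50 mm and 8.59 degrees, less where a joint would pass 70% of its speed; a pose out of reach is approached as far as the arm can. A call is refused whole if a number of a shift passes 0.05 or a number of a turn 8.59, either way. A call with a gripper value outside its range is refused whole. The fingers move at their own pace and stop on an object; the grip force is fixed at half the most. Time passes only in rows, so rows that do not move let the fingers close. It gives the time, the measured TCP pose, the force and the opening at its end, in the units of the state.
- env.state(): the state, without advancing time (a new reading comes with each control period).
- env.read_camera(name): name is "scene" or "top"; returns a dict with "pixels" (420x560x3 uint8, blue, green, red), "depth" (420x560 float32, mm along the optical axis (not along the pixel's ray), 0 where there is no reading), "mtx" (3x3 intrinsics, pixels), "R" (3x3) and "t" (3): a world point X has camera coordinates R X + t. Camera axes: x right, y down, z forward; pixel columns grow to the right and rows downward; lengths in mm; the calibration is good to about 2 mm. A picture is of the moment at which its call begins.
- env.job_done(): hands the job in, once; it reports no verdict.
The state is a dict: "t": time; "joints": joint angles; "qvel": joint speeds; "tau": joint torques, N m; "eef_pos": TCP position; "tcp_rot": TCP orientation; "ft_force": force on the tool from outside, world axes, zero at the start; "moment": the same for the moment, N m; "opening": opening from 0.0 (shut) to 1.0 (fully open).
Only numpy, scipy, OpenCV 4.12 (cv2) and the standard library are available. Lean on these libraries where they do the work, as an engineer would, in place of code of your own. Each camera call takes 0.05 s, during which the arm holds its last target.

### The job

Get the batch of bamboo slats ready for sawing: push the four slats along the jig's channel until all of them are home against the end stop, then reach into the well and turn the clamp knob clockwise until the clamp foot holds them snugly - firmly nipped, but not screwed down hard. Let go of the knob when done and leave the things standing around the jig where they are.

Things in the scene. Friction and masses are not known exactly. Their poses are not given: they have to be found in the camera images.
- jig: Aluminium sawing jig, bolted down. Origin on the bench, x along the channel towards the end stop, z up. Base plate 245 x 110 x 12 mm, x -80 to +165. Channel 30 mm wide between 6 mm walls (x -80 to +140, tops 56 mm above the bench; a 5 mm saw slot at x = -57). The slats stick out beyond its open end (x = -80), with only the bench below them.
- stop (a point): Centre of the end stop's face, at jig x = +140, 35 mm above the bench; the stop is a steel plate across the channel, top at 64 mm. A slat is home when its far end touches this face.
- well (a point): Centre of the rim of the well, 125 mm above the bench at jig x = +60, y = 0: a grey square box on four posts over the channel, open on top, with the clamp knob inside. Inside 84 x 84 x 34 mm deep (floor 91 mm above the bench), walls 5 mm. A wide-open gripper does not fit in.
- knob: Black bar knob in the middle of the well; origin on its vertical axis at the well floor, own x along the bar. Bar 56 long x 14 wide, 8 to 28 mm above the well floor (top 6 mm below the rim), on a hub no wider than the bar. Clockwise from above lowers the clamp foot, 2.9 mm per rad; the knob stays at its height. Starts 1.5 to 4.5 rad short of clamping.
- knob_top (a point): Centre of the bar's top, on the axis. Feel: the knob turns with a steady drag of about 0.15 N m; once the foot bears on the slats the torque rises by about 0.003 N m per newton of clamping. Snug is about 40 N; 100 N is far too hard. Left alone it stays put (above about 50 N it slackens back to that); turned back, it lifts the foot.
- foot: Clamp foot under the bridge, 50 mm along the channel x 24 mm wide, rubber sole; origin at the centre of the sole's underside. It only moves up and down, driven by the knob, and starts 5 to 12 mm above the top slat.
- bed: Fixed plywood bed board in the channel, on which the slats lie, 220 x 28 x 14 mm; origin at the centre of its underside, at jig x = +30. Its top lies 20 to 25 mm above the bench, differing from start to start; the stack's top is 28 mm above it.
- slat1: Lowest of four loose bamboo slats stacked flat in the channel: straw colour, a thin green line along the edges, 260 long (own x, towards the stop) x 26 wide x 7 mm, about 35 g; origin at the centre of its underside, its pushed end 130 mm from there along -x. Home against the stop, its origin is at jig x = +10. Starts 15 to 65 mm short of that.
- slat2: Second of four loose bamboo slats stacked flat in the channel: straw colour, a thin green line along the edges, 260 long (own x, towards the stop) x 26 wide x 7 mm, about 35 g; origin at the centre of its underside, its pushed end 130 mm from there along -x. Home against the stop, its origin is at jig x = +10. Starts 15 to 65 mm short of that.
- slat3: Third of four loose bamboo slats stacked flat in the channel: straw colour, a thin green line along the edges, 260 long (own x, towards the stop) x 26 wide x 7 mm, about 35 g; origin at the centre of its underside, its pushed end 130 mm from there along -x. Home against the stop, its origin is at jig x = +10. Starts 15 to 65 mm short of that.
- slat4: Top of four loose bamboo slats stacked flat in the channel: straw colour, a thin green line along the edges, 260 long (own x, towards the stop) x 26 wide x 7 mm, about 35 g; origin at the centre of its underside, its pushed end 130 mm from there along -x. Home against the stop, its origin is at jig x = +10. Starts 15 to 65 mm short of that.
- culm: Bystander: upright piece of green bamboo tube, 68 mm across, 90 mm tall; origin at the centre of its underside. Leave alone.
- handsaw: Bystander: hand saw lying flat, blade 210 x 45 mm, wooden handle 160 x 26 x 22 mm; origin on the bench where the blade meets the handle, x along the blade. Leave alone.
- tray: Bystander: grey plastic tray of cut slats, 200 x 120 x 45 mm; origin at the centre of its underside. Leave alone.

How it is judged (in metres and radians):
On the way, in this order (a step that is already met when the one before it is completed fails the run):
1. all four slats are home against the end stop (within 3 mm) (x of each of slat1, slat2, slat3, slat4 in the frame of jig above 0.007 m), for 0.2 s.
2. the clamp foot bears on the slats with more than 10 N (contact force between foot and slat4 above 10 N), for 0.2 s.
At the end, for the whole second after the job is handed in: All four slats are at rest within 3 mm of the end stop and the clamp foot, left to itself, holds them with 10 to 90 N (all of step 1 and contact force between foot and slat4 between 10 and 90 N and linear speed of each of slat1, slat2, slat3, slat4 below 0.01 m/s); the robot touches nothing.
It fails at once if the clamp is screwed down hard (more than 100 N on the slats) (contact force between foot and slat4 above 100 N).
It fails at once if the culm is moved by more than 25 mm (distance of culm from where it was at the start of the episode above 0.025 m).
It fails at once if the handsaw is moved by more than 25 mm (distance of handsaw from where it was at the start of the episode above 0.025 m).
It fails at once if the tray is moved by more than 25 mm (distance of tray from where it was at the start of the episode above 0.025 m).
It also fails if it takes over 72 s, if anything falls off the work surface, if the arm or the gripper's body presses on something with over 40 N, if the wrist force passes 120 N, or if a joint passes its speed limit or range.

## Working session

There is one attempt and no reset: what is moved stays moved. The work goes in short steps, Python scripts to look and compute and a shell command to move; the robot and the scene stay as the last step left them, time stands still between calls to the robot, and variables do not carry over. Pictures are saved under pics/ and viewed, and the job is handed in when it is done.

```bash
ls; mkdir -p pics
python3 - <<'E'
from cell import env
import cv2
s=env.state();print(s,env.hold_point_z)
for n in("scene","top"):
    c=env.read_camera(n);cv2.imwrite(f"pics/{n}0.png",c["pixels"]);print(n,c["mtx"],c["R"],c["t"])
    import numpy as np;np.savez(f"{n}0.npz",**c)
E
```

```text
pics
{'t': 0.0, 'joints': array([-1.33359736e+00,  4.91580955e-01,  1.55943714e+00,  2.04537429e-05,
        1.09172431e+00, -1.05584314e-01]), 'qvel': array([ 0.00257583, -0.00044095, -0.0005798 , -0.00072933, -0.00147357,
        0.00085521]), 'tau': array([ 3.92582238e-03, -6.12633276e+01, -2.58179945e+01,  6.94250409e-02,
        4.83396091e-02, -9.86840450e-05]), 'eef_pos': array([ 210.04633562, -588.38855322,  214.05270319]), 'tcp_rot': array([-1.57193776e+00,  1.39209461e-04, -2.79881889e+00]), 'ft_force': array([0.17248573, 0.12263178, 0.56720477]), 'moment': array([0.01924191, 0.00707556, 0.00945798]), 'opening': 0.9988915028365878} 18.8
scene [[544.9624803    0.         284.15491312]
 [  0.         544.9624803  216.02915101]
 [  0.           0.           1.        ]] [[ 0.85566833  0.51751727 -0.00275545]
 [ 0.33500689 -0.55794634 -0.75925375]
 [-0.39446432  0.6487463  -0.65078886]] [-652.83707391  -55.84894098 1204.54355012]
top [[426.25704571   0.         284.65286605]
 [  0.         426.25704571 205.33553497]
 [  0.           0.           1.        ]] [[-0.02705108 -0.99961739 -0.00577248]
 [-0.98749272  0.02761936 -0.15522661]
 [ 0.15532665  0.00150123 -0.98786202]] [199.67842609 667.42991277 839.86955715]
```

View pics/scene0.png

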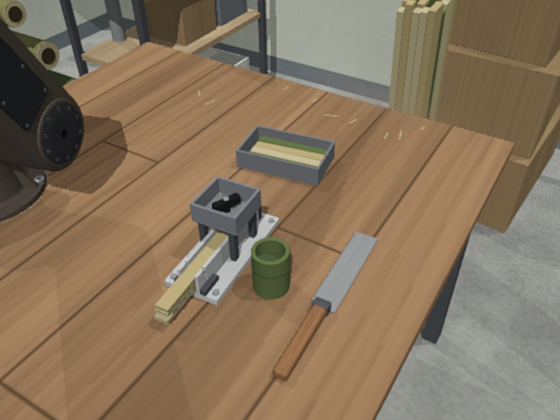

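View pics/top0.png

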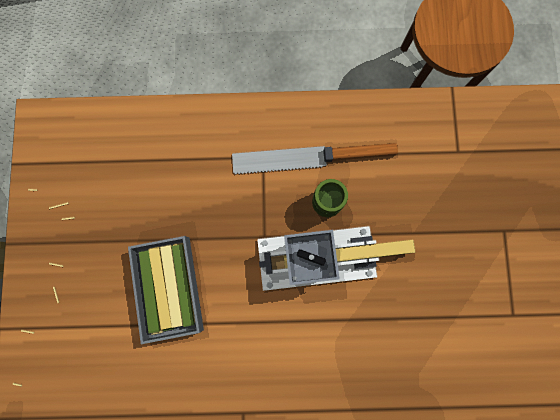

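The top view shows the jig at about (318,258), with the well around (311,257), the knob bar across it, and the slats sticking out right to (414,247). The stop end is on the left, towards +y. The culm is at (330,197), the saw at (320,155) and the tray at (165,290). I'll zoom in and measure.

```bash
cat > h.py <<'E'
import numpy as np,cv2
def load(n): return dict(np.load(n))
def pts(c):
    h,w=c["depth"].shape;u,v=np.meshgrid(np.arange(w),np.arange(h));d=c["depth"].astype(float)
    K=c["mtx"];P=np.stack([(u-K[0,2])/K[0,0]*d,(v-K[1,2])/K[1,1]*d,d],-1)
    X=(P-c["t"])@c["R"];X[d<=0]=np.nan;return X
def ray(c,u,v,z):
    d=c["R"].T@np.linalg.inv(c["mtx"])@[u,v,1.];o=-c["R"].T@c["t"];return o+d*(z-o[2])/d[2]
def proj(c,X):
    p=c["mtx"]@(c["R"]@np.asarray(X,float)+c["t"]);return p[:2]/p[2]
E
python3 - <<'E'
from h import *
for n,(a,b,x,y) in {"top":(220,270,240,430),"scene":(170,330,140,310)}.items():
    c=load(n+"0.npz")
    r=(slice(215,300),slice(240,425)) if n=="top" else (slice(170,330),slice(140,310))
    im=cv2.resize(c["pixels"][r],None,fx=4 if n=="top" else 3.5,fy=4 if n=="top" else 3.5,interpolation=cv2.INTER_CUBIC)
    cv2.imwrite(f"pics/{n}z.png",im)
c=load("top0.npz");X=pts(c);z=X[...,2]
for lo,hi,nm in((118,132,"rim"),(111,122.5,"knob"),(84,98,"floor"),(40,52,"slat"),):
    m=(z>lo)&(z<hi);m[:215]=0;m[300:]=0;m[:,:240]=0;m[:,425:]=0
    if m.sum()>5:
        q=X[m];print(nm,m.sum(),np.nanmedian(q,0),cv2.minAreaRect(q[:,:2].astype(np.float32)))
print(z[215:300:8,240:425:8].round(0).astype(int))
E
```

```text
rim 650 [561.90238881 133.85716664 123.88648124] ((561.739990234375, 133.88819885253906), (93.93107604980469, 94.24469757080078), 4.941868782043457)
knob 324 [562.17251567 131.98925563 118.33355408] ((561.5192260742188, 133.93763732910156), (93.09513854980469, 94.29351806640625), 4.687551975250244)
floor 1636 [561.19629155 133.62924966  90.38357817] ((560.556640625, 136.375732421875), (86.43109130859375, 89.30997467041016), 5.268251419067383)
slat 1050 [574.16618953   1.9709048   48.39209393] ((566.4022216796875, 76.46401977539062), (41.151702880859375, 325.32965087890625), 5.134957313537598)
[[                   1                    2                   -1
                    -1                   -2                   -2
                     0                    1                   -1
                    -1                    4                   33
                     0                    1                    1
                     0                   -1                   -6
                     1                   -4                    0
                     1                    0  
[... 4592 characters left out ...]
       -3                    0                   -1
                     1                   -1                    0]
 [                  -1                    0                    1
                     1                    0                   -5
                    -2                    1                   -2
  -9223372036854775808                   -5                   -2
                     1                    1                   -2
                     0                    1                   -3
                     2                    0                   -1
                    -3                    1                    3]]<stdin>:12: RuntimeWarning: invalid value encountered in cast
```

View pics/topz.png

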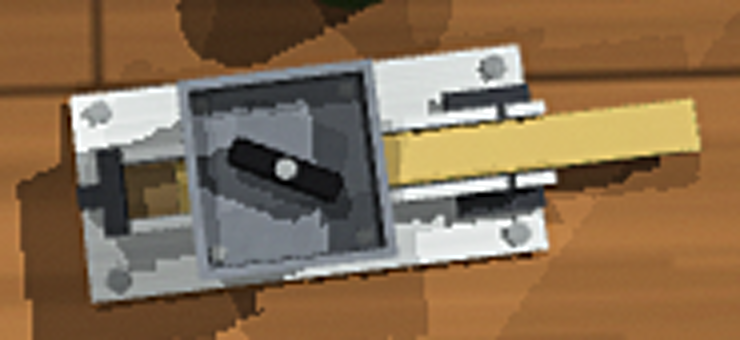

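View pics/scenez.png

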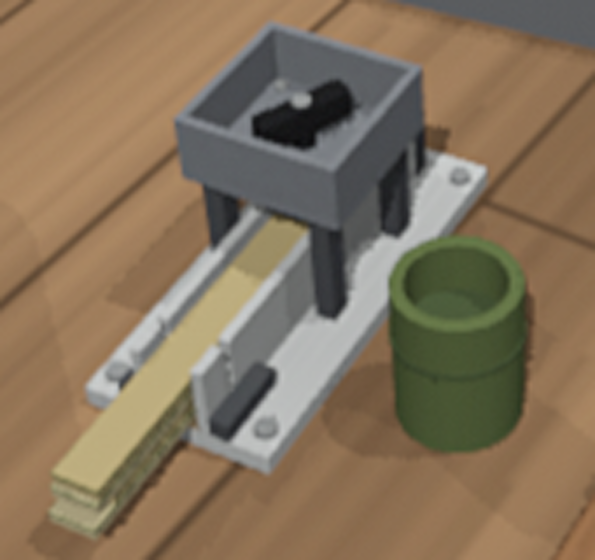

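Run:
```python
from h import *
c=load("top0.npz");s=load("scene0.npz");g=c["pixels"].astype(int);X=pts(c);z=X[...,2]
# rim: inner+outer contour by depth
m=((z>121.5)&(z<130)).astype(np.uint8);m[:215]=0;m[300:]=0;m[:,:270]=0;m[:,350:]=0
# rays onto rim plane 125
ys,xs=np.nonzero(m);P=np.array([ray(c,x,y,125)[:2] for x,y in zip(xs,ys)],np.float32);print("rim",cv2.minAreaRect(P))
# knob: dark pixels within well
V=g.max(-1);m=((V<45)&(z>108)).astype(np.uint8);m[:235]=0;m[280:]=0;m[:,:290]=0;m[:,333:]=0
n,l,st,ce=cv2.connectedComponentsWithStats(m);i=1+st[1:,4].argmax();ys,xs=np.nonzero(l==i)
P=np.array([ray(c,x,y,119)[:2] for x,y in zip(xs,ys)],np.float32);r=cv2.minAreaRect(P);print("knob",r)
b=P-P.mean(0);w,v=np.linalg.eigh(b.T@b);print("bar dir deg",np.degrees(np.arctan2(v[1,1],v[0,1])),P.mean(0))
# slats top: straw colour
hsv=cv2.cvtColor(c["pixels"],cv2.COLOR_BGR2HSV);m=((z>40)&(z<60)&(hsv[...,0]>18)&(hsv[...,0]<32)&(hsv[...,1]>70)).astype(np.uint8);m[:,:335]=0;m[:,425:]=0;m[:225]=0;m[290:]=0
ys,xs=np.nonzero(m);print("slat z",np.median(z[m>0]));zz=np.median(z[m>0])
P=np.array([ray(c,x,y,zz)[:2] for x,y in zip(xs,ys)],np.float32);print(cv2.minAreaRect(P),P[:,1].min())
for nm,uv in(("culm",(330,197)),("tray",(165,290))):print(nm,ray(c,*uv,60))
```

```text
rim ((561.7875366210938, 134.0659942626953), (93.85436248779297, 93.8860092163086), 5.058047294616699)
knob ((561.4713745117188, 134.2288818359375), (55.615718841552734, 14.180419921875), 67.96627044677734)
bar dir deg 68.68129 [561.185   134.01657]
slat z 48.44310266792376
((574.4990234375, -2.6906585693359375), (26.56025505065918, 161.74966430664062), 5.142822265625) -83.70465
culm [686.44031015  86.39591025  60.        ]
tray [505.46968961 427.15947178  60.        ]
```

```bash
python3 -m inch '[0,0,0,0,7.3,0,1, 0,0,0,0,7.3,0,1, -0.0345,0,-0.0345,0,0,0,1, -0.0345,0,-0.0345,0,0,0,1, -0.0345,0,-0.0345,0,0,0,1, -0.0345,0,-0.0345,0,0,0,1, -0.0345,0,-0.0345,0,0,0,1, -0.0345,0,-0.0345,0,0,0,1, -0.0345,0,-0.0345,0,0,0,1, -0.0345,0,-0.0345,0,0,0,1]'
```

```text
t: 1.1
eef_pos: [461.7, -287.7, 214.5]
tcp_rot: [-1.571, -0.0, -3.054]
ft_force: [0.6, -0.7, -0.3]
opening: 0.218
```

```bash
python3 -m inch '[-0.0345,0,-0.0345,0,0,0,1, -0.0345,0,-0.0345,0,0,0,1, -0.0345,0,-0.0345,0,0,0,1, -0.0345,0,-0.0345,0,0,0,1, 0,0.03,0,0,0,0,1, 0,0.03,0,0,0,0,1, 0,0.03,0,0,0,0,1, 0,0,0,0,0,0,1]'; python3 -c "
from cell import env;print(env.state())"
```

```text
t: 1.9
eef_pos: [584.4, -139.1, 121.0]
tcp_rot: [-1.574, -0.006, -3.053]
ft_force: [0.0, 0.1, 0.8]
opening: 0.003
{'t': 1.9, 'joints': array([-3.43601478e-01,  5.64862595e-01,  1.71193269e+00, -1.38975776e-04,
        8.71564826e-01,  1.13901532e+00]), 'qvel': array([-0.00380299, -0.05949202, -0.06529303,  0.00010572,  0.06944005,
        0.00307391]), 'tau': array([ 2.93267732e-01, -6.07741141e+01, -2.10041070e+01,  5.78984397e-02,
       -1.01704180e+00,  2.47468117e-03]), 'eef_pos': array([ 584.35776689, -139.11937087,  121.03597596]), 'tcp_rot': array([-1.57353242, -0.00619061, -3.05331485]), 'ft_force': array([5.54013176e-06, 9.30185933e-02, 8.19541030e-01]), 'moment': array([0.06392272, 0.03869823, 0.02870872]), 'opening': 0.002877315306480041}
```

```bash
python3 -m inch '[0,0.035,0,0,0,0,1, 0,0.035,0,0,0,0,1, 0,0.027,0,0,0,0,1, 0,0.01,0,0,0,0,1, 0,0,0,0,0,0,1]'; python3 -c "
from cell import env;import cv2
c=env.read_camera('scene');cv2.imwrite('pics/s1.png',cv2.resize(c['pixels'][200:400,60:310],None,fx=3,fy=3,interpolation=2))
c=env.read_camera('top');cv2.imwrite('pics/t1.png',cv2.resize(c['pixels'][180:330,230:490],None,fx=3,fy=3,interpolation=2));print(env.state()['eef_pos'])"
```

```text
t: 2.4
eef_pos: [586.2, -140.0, 17.6]
tcp_rot: [-1.571, -0.001, -3.054]
ft_force: [-0.1, 0.0, 1.3]
opening: 0.006
[ 586.97095644 -140.21676523   19.19928708]
```

View pics/s1.png

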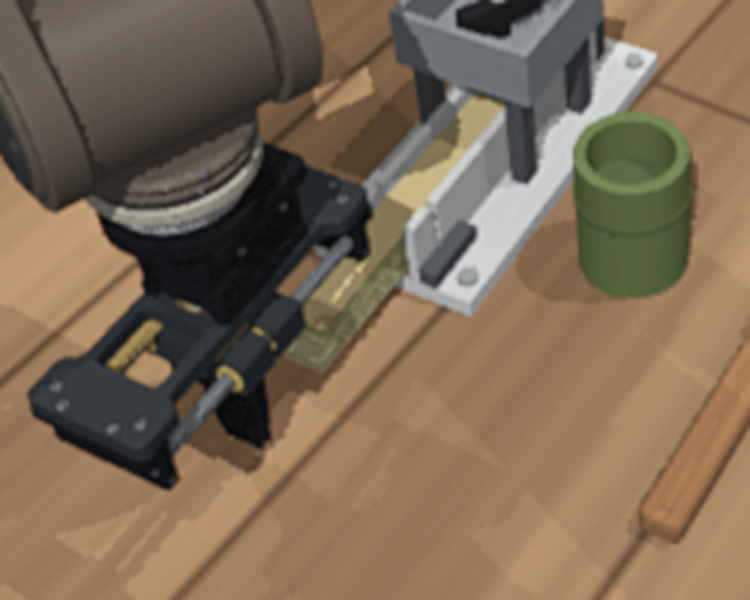

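View pics/t1.png

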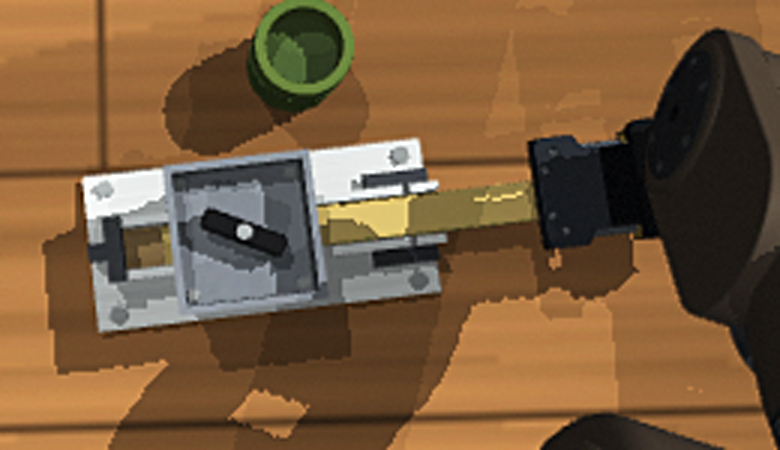

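```bash
python3 -m inch '[0,0.006,0,0,0,0,1, 0,0,-0.01,0,0,0,1, 0,0,-0.01,0,0,0,1, 0,0,-0.01,0,0,0,1, 0,0,-0.008,0,0,0,1, 0,0,-0.008,0,0,0,1, 0,0,-0.008,0,0,0,1,0,0,-0.007,0,0,0,1]'; python3 -m inch '[0,0,-0.005,0,0,0,1, 0,0,-0.004,0,0,0,1,0,0,-0.002,0,0,0,1,0,0,0,0,0,0,1]';python3 -c "
from cell import env;s=env.state();print(s['eef_pos'],s['ft_force'],s['moment'],s['opening'])"
```

```text
t: 3.3
eef_pos: [580.9, -78.5, 11.8]
tcp_rot: [-1.57, 0.0, -3.053]
ft_force: [-0.8, -1.8, 1.1]
opening: 0.006
t: 3.7
eef_pos: [579.8, -68.0, 11.6]
tcp_rot: [-1.571, -0.0, -3.054]
ft_force: [-0.2, -0.5, 0.8]
opening: 0.004
[579.78015086 -67.99265026  11.63636314] [-0.15397406 -0.45754516  0.80864917] [-0.05234949 -0.00544646  0.05152438] 0.003988119313792791
```

```bash
python3 -m inch '[0,0,-0.003,0,0,0,1, 0,0,-0.003,0,0,0,1,0,0,-0.002,0,0,0,1]'; python3 -m inch '[0,0,-0.001,0,0,0,1,0,0,-0.001,0,0,0,1]'; python3 -m inch '[0,0,-0.001,0,0,0,1,0,0,-0.001,0,0,0,1]'
```

```text
t: 4.0
eef_pos: [579.0, -60.1, 11.6]
tcp_rot: [-1.571, -0.0, -3.054]
ft_force: [-0.1, -2.2, 0.3]
opening: 0.005
t: 4.2
eef_pos: [578.9, -58.1, 11.6]
tcp_rot: [-1.571, -0.0, -3.054]
ft_force: [-0.4, -3.4, 0.3]
opening: 0.003
t: 4.4
eef_pos: [578.7, -56.1, 11.6]
tcp_rot: [-1.571, -0.0, -3.054]
ft_force: [0.5, -1.9, -0.1]
opening: 0.003
```

```bash
python3 -m inch '[0,0,-0.001,0,0,0,1,0,0,-0.001,0,0,0,1]'; python3 -m inch '[0,0,-0.001,0,0,0,1,0,0,0,0,0,0,1]'; python3 -c "
from cell import env;import cv2
c=env.read_camera('scene');cv2.imwrite('pics/s2.png',cv2.resize(c['pixels'][180:380,110:360],None,fx=3,fy=3,interpolation=2))
c=env.read_camera('top');cv2.imwrite('pics/t2.png',cv2.resize(c['pixels'][215:300,240:440],None,fx=4,fy=4,interpolation=2));print(env.state()['ft_force'])"
```

```text
t: 4.6
eef_pos: [579.3, -55.6, 11.8]
tcp_rot: [-1.569, 0.002, -3.053]
ft_force: [0.8, -20.5, -0.4]
opening: 0.008
t: 4.8
eef_pos: [579.7, -55.6, 12.0]
tcp_rot: [-1.568, 0.003, -3.054]
ft_force: [2.6, -21.6, 0.4]
opening: 0.005
[  1.56301843 -20.9007571   -0.11756347]
```

View pics/s2.png

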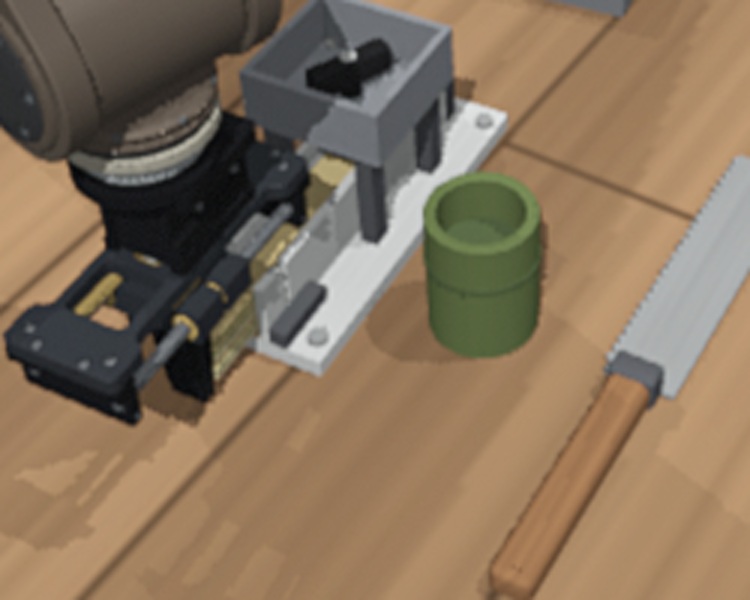

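View pics/t2.png

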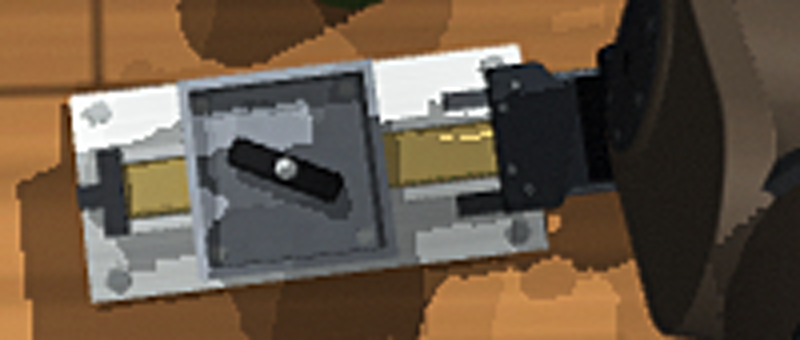

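```bash
python3 -m inch '[0,0,0.01,0,0,0,1, 0,0,0.03,0,0,0,1, 0,0,0.04,0,0,0,1,0,-0.03,0.03,0,0,0,1,0,-0.045,0.02,0,0,0,1,0,-0.045,0,0,0,0,1,0,-0.045,0,0,0,0,1]'; python3 -c "
from cell import env;import cv2,numpy as np
c=env.read_camera('scene');np.savez('scene3.npz',**c);cv2.imwrite('pics/s3.png',cv2.resize(c['pixels'][180:340,140:310],None,fx=3.5,fy=3.5,interpolation=2))
c=env.read_camera('top');np.savez('top3.npz',**c);cv2.imwrite('pics/t3.png',cv2.resize(c['pixels'][215:300,240:440],None,fx=4,fy=4,interpolation=2));print(env.state()['ft_force'])"
```

```text
t: 5.6
eef_pos: [589.4, -183.2, 178.1]
tcp_rot: [-1.572, -0.001, -3.055]
ft_force: [-0.3, -0.2, -0.0]
opening: 0.004
[ 0.44995068 -0.45217292 -0.54314968]
```

View pics/s3.png

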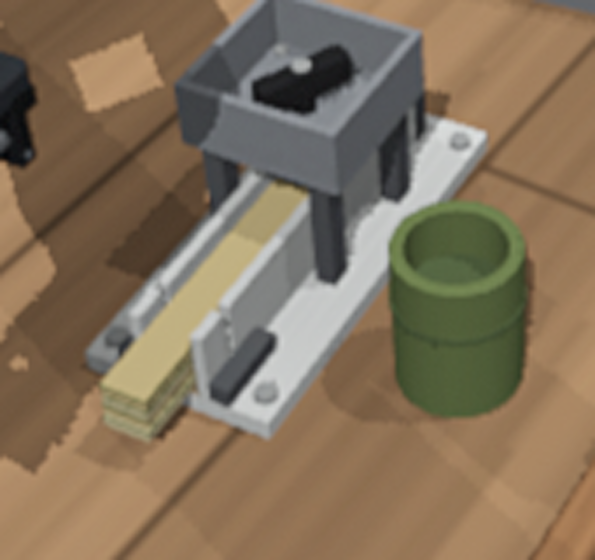

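View pics/t3.png

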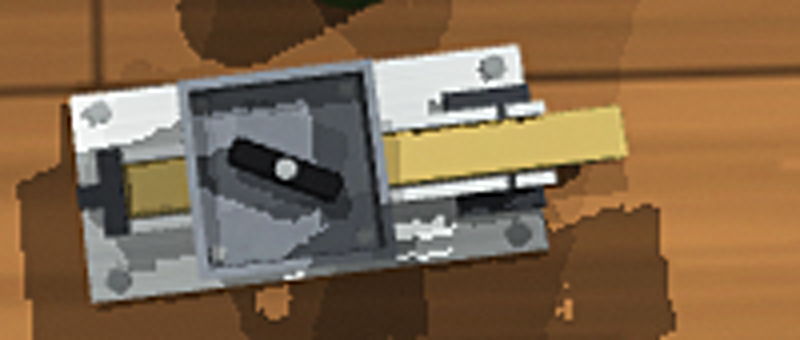

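The slats look flush, the top slat touches the stop (about (125,190) in the zoom), and the pushed-end face at about (130,415) is vertical. Next I'll check numerically and plan the knob grasp.

Run:
```python
from h import *
from cell import env
a=np.radians(95.06);ex=np.array([np.cos(a),np.sin(a)]);ey=np.array([-ex[1],ex[0]]);O=np.array([561.8,134.1])-60*ex
c=load("top3.npz");s=load("scene3.npz");z=pts(c)[...,2]
hsv=cv2.cvtColor(c["pixels"],cv2.COLOR_BGR2HSV);m=((z>40)&(z<60)&(hsv[...,0]>18)&(hsv[...,0]<32)&(hsv[...,1]>70));m[:,:335]=0;m[:,425:]=0;m[:225]=0;m[290:]=0
ys,xs=np.nonzero(m);J=np.array([(ray(c,x,y,48.4)[:2]-O)@ex for x,y in zip(xs,ys)]);print("end jig x",np.percentile(J,[0,.5,2]),"want -120")
# scene: points on end face of stack
X=pts(s);J=(X[...,:2]-O);jx=J@ex;jy=J@ey;zz=X[...,2]
for lo in(21,28,35,42):
    k=(jx<-110)&(jx>-150)&(abs(jy)<9)&(zz>lo)&(zz<lo+7);print(lo,k.sum(),np.median(jx[k]))
for h in(20.4,27.4,34.4,41.4,48.4):
    print(h,[(proj(s,[*(O-120*ex+t*ey),h])-[140,180])*3.5 for t in(-13,13)])
st=env.state();print(st['joints'],st['eef_pos'])
```

```text
end jig x [-120.26070236 -119.63691269 -117.79354034] want -120
21 30 -124.10134804830902
28 21 -122.29786159735504
35 24 -122.607595655176
42 65 -118.8056524068723
20.4 [array([155.13457762, 436.10436788]), array([110.93087116, 418.18713291])]
27.4 [array([153.37430234, 426.67347739]), array([108.97142009, 408.75698596])]
34.4 [array([151.59660582, 417.14925048]), array([106.9927587 , 399.23438651])]
41.4 [array([149.80122816, 407.53029464]), array([104.99460309, 389.61796828])]
48.4 [array([147.98790424, 397.81518955]), array([102.97666375, 379.90633791])]
[-4.07388900e-01  5.12093965e-01  1.61577532e+00  5.23487166e-04
  1.00490195e+00  1.07542714e+00] [ 591.74794    -183.45226645  182.48923353]
```

Run:
```python
from h import *
a=np.radians(95.06);ex=np.array([np.cos(a),np.sin(a)]);ey=np.array([-ex[1],ex[0]]);O=np.array([561.8,134.1])-60*ex
s=load("scene3.npz");im=cv2.resize(s["pixels"][275:310,160:200],None,fx=15,fy=15,interpolation=cv2.INTER_NEAREST)
cv2.imwrite("pics/face.png",im)
for d in(-120,-125):
  for h in(20.4,48.4):
    p=(np.array([proj(s,[*(O+d*ex+t*ey),h]) for t in(-13,13)])+.5-[160,275])*15;print(d,h,p.round())
    cv2.line(im,*[tuple(map(int,q)) for q in p],(0,0,255) if d==-120 else (255,0,0),1)
cv2.imwrite("pics/face.png",im)
```

```text
-120 20.4 [[372. 452.]
 [183. 375.]]
-120 48.4 [[342. 287.]
 [149. 211.]]
-125 20.4 [[347. 482.]
 [158. 405.]]
-125 48.4 [[316. 318.]
 [123. 241.]]
```

View pics/face.png

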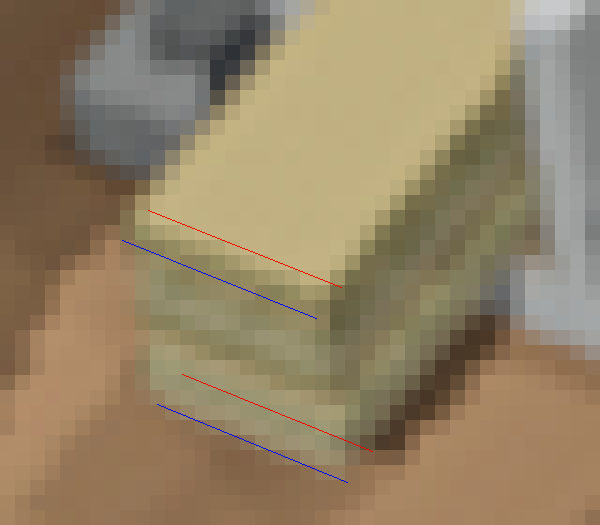

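The lowest slat looks about 2 mm behind the top one, which is near the tolerance. I'll push it again with the finger tilted so the tip leads.

```bash
python3 -m inch '[0,0.045,-0.01,0,0,0,1,0,0.045,-0.02,0,0,0,1,0,0.045,-0.02,0,0,0,1,0,0.03,-0.03,0,0,0,1,0,0,-0.02,-5,0,0,1,0,0,0,0,0,0,1]'; python3 -c "
from cell import env;s=env.state();print(s['eef_pos'],s['tcp_rot'],s['ft_force'])"
```

```text
t: 6.3
eef_pos: [580.2, -81.7, 10.0]
tcp_rot: [-1.661, -0.003, -3.053]
ft_force: [-0.7, -0.4, 0.5]
opening: 0.005
[580.2356365  -81.65288199  10.04627651] [-1.66090788e+00 -2.75762754e-03 -3.05260234e+00] [-0.67247154 -0.41322205  0.47883601]
```

```bash
python3 -m inch '[0,-0.002,-0.008,0,0,0,1,0,0,-0.008,0,0,0,1,0,0,-0.004,0,0,0,1,0,0,-0.002,0,0,0,1,0,0,-0.001,0,0,0,1,0,0,-0.001,0,0,0,1]';python3 -m inch '[0,0,-0.001,0,0,0,1,0,0,-0.001,0,0,0,1]'
```

```text
t: 6.9
eef_pos: [579.1, -59.6, 15.9]
tcp_rot: [-1.658, 0.0, -3.054]
ft_force: [0.3, 0.4, -0.3]
opening: 0.007
t: 7.1
eef_pos: [578.9, -57.5, 15.9]
tcp_rot: [-1.658, 0.0, -3.054]
ft_force: [-0.1, -0.8, -0.3]
opening: 0.004
```

```bash
python3 -m inch '[0,0,-0.001,0,0,0,1,0,0,-0.001,0,0,0,1]';python3 -m inch '[0,0,-0.001,0,0,0,1]';python3 -m inch '[0,0,-0.001,0,0,0,1]'
```

```text
t: 7.3
eef_pos: [578.7, -55.5, 16.0]
tcp_rot: [-1.658, -0.0, -3.054]
ft_force: [0.3, -0.1, -1.5]
opening: 0.005
t: 7.4
eef_pos: [578.6, -54.5, 16.1]
tcp_rot: [-1.658, -0.0, -3.054]
ft_force: [0.3, 0.4, -0.8]
opening: 0.004
t: 7.5
eef_pos: [578.5, -53.5, 16.2]
tcp_rot: [-1.658, 0.0, -3.054]
ft_force: [0.2, -0.9, -0.2]
opening: 0.002
```

```bash
for i in 1; do python3 -m inch '[0,0,-0.001,0,0,0,1]';python3 -m inch '[0,0,-0.001,0,0,0,1]';python3 -m inch '[0,0,-0.001,0,0,0,1]'; done
```

```text
t: 7.6
eef_pos: [578.4, -52.6, 16.3]
tcp_rot: [-1.658, 0.0, -3.054]
ft_force: [-0.8, -4.6, -0.4]
opening: 0.003
t: 7.7
eef_pos: [578.9, -52.5, 16.5]
tcp_rot: [-1.656, 0.001, -3.053]
ft_force: [2.2, -13.1, -0.7]
opening: 0.004
t: 7.8
eef_pos: [579.3, -52.4, 16.7]
tcp_rot: [-1.655, 0.003, -3.053]
ft_force: [1.3, -20.8, -0.7]
opening: 0.006
```

```bash
python3 -m inch '[0,0,0.005,0,0,0,1, 0,0,0.03,0,0,0,1, 0,0,0.04,5,0,0,1,0,-0.03,0.035,0,0,0,1,0,-0.045,0.02,0,0,0,1,0,-0.045,0,0,0,0,1,0,-0.045,0,0,0,0,1]'
python3 - <<'E'
from cell import env
from h import *
s=env.read_camera('scene');np.savez('scene4.npz',**s)
a=np.radians(95.06);ex=np.array([np.cos(a),np.sin(a)]);ey=np.array([-ex[1],ex[0]]);O=np.array([561.8,134.1])-60*ex
im=cv2.resize(s["pixels"][275:310,160:200],None,fx=15,fy=15,interpolation=cv2.INTER_NEAREST)
for d in(-120,-125):
  for h in(20.4,48.4):
    p=(np.array([proj(s,[*(O+d*ex+t*ey),h]) for t in(-13,13)])+.5-[160,275])*15
    cv2.line(im,*[tuple(map(int,q)) for q in p],(0,0,255) if d==-120 else (255,0,0),1)
cv2.imwrite("pics/face4.png",im);st=env.state();print(st['eef_pos'],st['tcp_rot'],st['joints'])
E
```

```text
t: 8.5
eef_pos: [589.2, -180.3, 176.5]
tcp_rot: [-1.571, -0.001, -3.055]
ft_force: [0.5, 0.1, -0.3]
opening: 0.004
[ 591.71490876 -180.85315379  184.16028743] [-1.56650397  0.0084983  -3.05418923] [-4.03432327e-01  5.08990150e-01  1.61649124e+00  2.60482118e-04
  1.00659306e+00  1.07984057e+00]
```

View pics/face4.png

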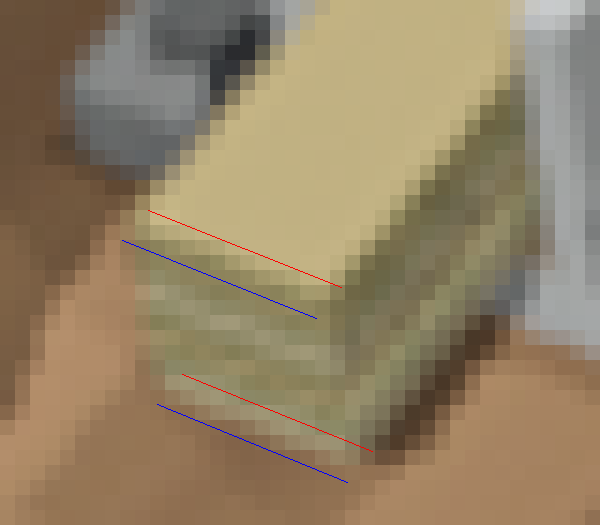

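```bash
python3 -m inch '[0,0,-0.045,0,0,0,0.16, 0,0,-0.045,0,0,0,0.16,0,0,-0.045,0,0,0,0.16,0,0,-0.045,0,0,0,0.16,0,0,-0.045,0,0,0,0.16,0,0,-0.045,0,0,0,0.16,0,0,-0.045,0,0,0,0.16,0,0,0,0,-8.5,0,0.16,0,0,0,0,-8.5,0,0.16,0,0,0,0,-8.5,0,0.16]'
python3 -m inch '[0,0,0,0,-8.5,0,0.16,0,0,0,0,-8.5,0,0.16,0,0,0,0,-8.5,0,0.16,0,0,0,0,-8.5,0,0.16,0,0,0,0,-8.5,0,0.16,0,0,0,0,-8.5,0,0.16,0,0,0,0,-8.5,0,0.16,0,0,0,0,-8.5,0,0.16,0,0,0,0,-8.5,0,0.16,0,0,0,0,-8.5,0,0.16]'
python3 -m inch '[0,0,0,0,-8.5,0,0.16,0,0,0,0,-8.5,0,0.16,0,0,0,0,-8.5,0,0.16,0,0,0,0,-8.5,0,0.16,0,0,0,0,-8.5,0,0.16,0,0,0,0,-8.5,0,0.16,0,0,0,0,-8.5,0,0.16,0,0,0,0,-8.5,0,0.16,0,0,0,0,-8.5,0,0.16,0,0,0,0,-8.5,0,0.16]'
python3 -m inch '[0,0,0,0,-8.5,0,0.16,0,0,0,0,-8.5,0,0.16,0,0,0,0,-8.5,0,0.16,0,0,0,0,-8.5,0,0.16,0,0,0,0,-8.5,0,0.16,0,0,0,0,0,0,0.16]'; python3 -c "
from cell import env;s=env.state();print(s)"
```

```text
t: 9.55
eef_pos: [561.6, 134.8, 174.6]
tcp_rot: [-1.571, -0.0, -2.601]
ft_force: [0.1, -0.6, 0.2]
opening: 0.421
t: 10.55
eef_pos: [561.7, 134.2, 174.7]
tcp_rot: [-1.571, 0.0, -1.119]
ft_force: [-0.1, -0.1, -0.6]
opening: 0.417
t: 11.55
eef_pos: [561.7, 134.2, 174.7]
tcp_rot: [-1.571, 0.0, 0.365]
ft_force: [0.4, -0.1, -0.4]
opening: 0.419
t: 12.15
eef_pos: [561.8, 134.2, 174.7]
tcp_rot: [-1.57, 0.0, 1.103]
ft_force: [-0.8, -0.2, 0.4]
opening: 0.42
{'t': 12.15, 'joints': array([ 1.20063306e-01,  4.67616910e-01,  1.72338673e+00,  8.07626521e-05,
        9.50958295e-01, -2.55343551e+00]), 'qvel': array([-0.00080774, -0.00060453, -0.00074308,  0.00197449,  0.00157026,
        0.18108341]), 'tau': array([-7.20952681e-03, -5.70814955e+01, -2.32396424e+01, -8.54427530e-02,
        7.41948519e-03, -2.24761181e+00]), 'eef_pos': array([561.78425512, 134.17150694, 174.69035748]), 'tcp_rot': array([-1.57045263e+00,  1.50211040e-04,  1.10265559e+00]), 'ft_force': array([-0.83952786, -0.17612441,  0.43772199]), 'moment': array([ 0.19379522, -0.07007605, -0.03265633]), 'opening': 0.4199547711873488}
```

```bash
python3 -m inch '[0,0.03,0,0,-3,0,0.16,0,0.02,0,0,0,0,0.16,0,0,0,0,0,0,0.16]'; python3 -m inch '[0,0.015,0,0,0,0,0.16,0,0.01,0,0,0,0,0.16,0,0.004,0,0,0,0,0.16,0,0,0,0,0,0,0.16]';python3 -c "
from cell import env;import cv2,numpy as np
s=env.state();print(s['joints'][5],s['moment'])
c=env.read_camera('scene');cv2.imwrite('pics/s5.png',cv2.resize(c['pixels'][120:290,130:330],None,fx=3.5,fy=3.5,interpolation=2))
"
```

```text
t: 12.45
eef_pos: [560.7, 133.9, 122.6]
tcp_rot: [-1.567, 0.002, 1.148]
ft_force: [0.0, 0.1, 0.2]
opening: 0.418
t: 12.85
eef_pos: [561.9, 134.0, 95.9]
tcp_rot: [-1.57, 0.0, 1.152]
ft_force: [-0.1, -0.2, 0.1]
opening: 0.419
-2.6024524369985342 [ 0.17440809 -0.06613784  0.05191352]
```

View pics/s5.png

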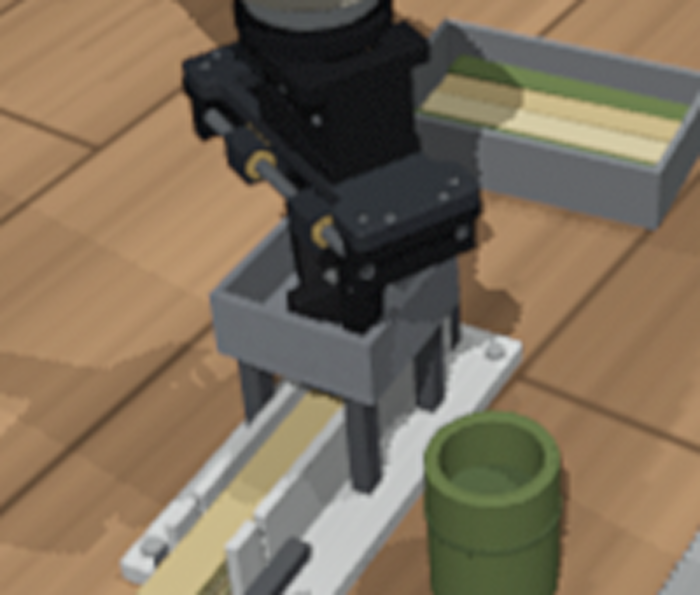

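The fingers are in the well straddling the bar, at about (340,300) in the zoom, and nothing is being touched. Closing now.

```bash
python3 -m inch '[0,0,0,0,0,0,1,0,0,0,0,0,0,1,0,0,0,0,0,0,1,0,0,0,0,0,0,1,0,0,0,0,0,0,1]';cat > st.py <<'E'
from cell import env;s=env.state();print('t',s['t'],'F',s['ft_force'].round(2),'M',s['moment'].round(3),'j6',s['joints'][5].round(3),'yaw',s['tcp_rot'][2].round(3),'pos',s['eef_pos'].round(1),s['opening'],'tau6',s['tau'][5].round(3))
E
python3 st.py
```

```text
t: 13.4
eef_pos: [561.5, 134.3, 96.2]
tcp_rot: [-1.57, 0.0, 1.153]
ft_force: [-3.9, 3.7, 4.8]
opening: 0.146
t 13.4 F [-3.91  3.69  4.81] M [0.755 0.706 0.033] j6 -2.603 yaw 1.153 pos [561.5 134.3  96.2] 0.14603126849672712 tau6 0.044
```

```bash
python3 -m inch '[0,0,0,0,6,0,1,0,0,0,0,6,0,1,0,0,0,0,6,0,1]';python3 st.py; python3 -m inch '[0,0,0,0,7,0,1,0,0,0,0,7,0,1,0,0,0,0,7,0,1,0,0,0,0,7,0,1,0,0,0,0,7,0,1]';python3 st.py
```

```text
t: 13.7
eef_pos: [561.8, 134.2, 96.1]
tcp_rot: [-1.571, 0.0, 0.835]
ft_force: [-1.8, 0.3, 3.6]
opening: 0.149
t 13.7 F [-1.82  0.27  3.6 ] M [0.389 0.29  0.139] j6 -2.285 yaw 0.835 pos [561.8 134.2  96.1] 0.14948962223939793 tau6 -1.574
t: 14.2
eef_pos: [562.2, 133.6, 96.1]
tcp_rot: [-1.572, -0.0, 0.223]
ft_force: [-0.3, -3.6, 1.9]
opening: 0.145
t 14.2 F [-0.29 -3.59  1.93] M [-0.568 -0.108  0.161] j6 -1.674 yaw 0.223 pos [562.2 133.6  96.1] 0.14542642318003768 tau6 -1.844
```

```bash
python3 -m inch '[0,0,0,0,7,0,1,0,0,0,0,7,0,1,0,0,0,0,7,0,1]'|head -1;python3 st.py; python3 -m inch '[0,0,0,0,6,0,1,0,0,0,0,6,0,1]'|head -1;python3 st.py;python3 -m inch '[0,0,0,0,6,0,1,0,0,0,0,0,0,1]'|head -1;python3 st.py
```

```text
t: 14.5
t 14.5 F [-0.99 -6.99  3.02] M [-1.182 -0.023  0.203] j6 -1.307 yaw -0.143 pos [562.3 133.1  96.2] 0.14934739223989213 tau6 -1.84
t: 14.7
t 14.7 F [ -0.85 -10.23   3.62] M [-1.534 -0.007  0.143] j6 -1.098 yaw -0.352 pos [562.2 132.9  96.2] 0.14755503786013519 tau6 -1.532
t: 14.9
t 14.9 F [-1.48 -9.12  3.58] M [-1.581 -0.031 -0.169] j6 -0.994 yaw -0.456 pos [562.1 132.8  96.2] 0.1454263935016719 tau6 1.181
```

```bash
python3 -m inch '[0,0,-0.001,0,4,0,1,0,0,0,0,4,0,1]'|head -1;python3 st.py; python3 -m inch '[0,0,0,0,5,0,1,0,0,0,0,5,0,1]'|head -1;python3 st.py;python3 -m inch '[0,0,0,0,5,0,1,0,0,0,0,5,0,1]'|head -1;python3 st.py
```

```text
t: 15.1
t 15.1 F [-0.02 -3.99  0.82] M [-0.63  -0.241  0.153] j6 -0.857 yaw -0.595 pos [562.  132.6  96.2] 0.14649873929722262 tau6 -1.085
t: 15.3
t 15.3 F [ 0.39 -5.34  2.82] M [-0.852 -0.05   0.146] j6 -0.682 yaw -0.77 pos [561.9 132.4  96.2] 0.1436803565258802 tau6 -1.296
t: 15.5
t 15.5 F [-1.42 -6.3   2.71] M [-1.086 -0.015  0.139] j6 -0.507 yaw -0.945 pos [561.7 132.3  96.2] 0.14619985582116837 tau6 -1.274
```

```bash
for i in 1; do python3 -m inch '[0,0,0,0,5,0,1,0,0,0,0,5,0,1]'|head -1;python3 st.py; python3 -m inch '[0,0,0,0,5,0,1,0,0,0,0,5,0,1]'|head -1;python3 st.py;python3 -m inch '[0,0,0,0,5,0,1,0,0,0,0,5,0,1]'|head -1;python3 st.py; done
```

```text
t: 15.7
t 15.7 F [-0.93 -7.11  3.91] M [-1.205  0.188  0.171] j6 -0.333 yaw -1.119 pos [561.5 132.2  96.1] 0.14836832060771954 tau6 -1.274
t: 15.9
t 15.9 F [-3.06 -7.45  4.63] M [-1.38   0.378  0.166] j6 -0.158 yaw -1.294 pos [561.4 132.1  96.1] 0.14175459153244038 tau6 -1.273
t: 16.1
t 16.1 F [-4.47 -7.64  5.09] M [-1.385  0.562  0.11 ] j6 0.016 yaw -1.468 pos [561.1 132.1  96.1] 0.14374375729724848 tau6 -1.274
```

```bash
for i in 1; do python3 -m inch '[0.001,0,-0.0006,0,5,0,1,0,0,-0.0001,0,5,0,1]'|head -1;python3 st.py; python3 -m inch '[0,0,-0.0001,0,5,0,1,0,0,-0.0001,0,5,0,1]'|head -1;python3 st.py;python3 -m inch '[0,0,-0.0001,0,4,0,1,0,0,-0.0001,0,4,0,1]'|head -1;python3 st.py; done
```

```text
t: 16.3
t 16.3 F [-2.37  0.08  2.42] M [0.047 0.19  0.157] j6 0.189 yaw -1.643 pos [560.9 131.9  96.2] 0.14341938925518377 tau6 -1.297
t: 16.5
t 16.5 F [-1.76 -0.12  3.87] M [-0.062  0.208  0.13 ] j6 0.364 yaw -1.818 pos [560.7 132.   96.1] 0.14948295321138616 tau6 -1.278
t: 16.7
t 16.7 F [-1.78 -0.23  2.43] M [-0.073  0.248  0.179] j6 0.503 yaw -1.957 pos [560.5 132.   96.2] 0.1471494035860432 tau6 -0.973
```

```bash
for i in 1; do python3 -m inch '[0,0,-0.0001,0,4,0,1,0,0,-0.0001,0,4,0,1]'|head -1;python3 st.py; python3 -m inch '[0,0,-0.0001,0,4,0,1]'|head -1;python3 st.py;python3 -m inch '[0,0,-0.0001,0,4,0,1]'|head -1;python3 st.py;python3 -m inch '[0,0,-0.0001,0,4,0,1]'|head -1;python3 st.py; done
```

```text
t: 16.9
t 16.9 F [-1.19 -0.11  3.62] M [-0.059  0.243  0.148] j6 0.643 yaw -2.096 pos [560.4 132.1  96.2] 0.14191972786254392 tau6 -0.995
t: 17.0
t 17.0 F [-1.09 -0.66  2.57] M [-0.122  0.215  0.163] j6 0.713 yaw -2.166 pos [560.3 132.2  96.2] 0.14752274284398093 tau6 -0.996
t: 17.1
t 17.1 F [-1.45 -0.43  2.83] M [-0.111  0.232  0.204] j6 0.783 yaw -2.236 pos [560.2 132.2  96.1] 0.1436286571737984 tau6 -0.947
t: 17.2
t 17.2 F [-1.56 -0.29  2.51] M [-0.059  0.248  0.334] j6 0.852 yaw -2.305 pos [560.2 132.3  96.2] 0.1453462450046772 tau6 -0.842
```

```bash
python3 -m inch '[0,0,0,0,0,0,1]'|head -1;python3 st.py; python3 -m inch '[0,0,0,0,0,0,1]'|head -1;python3 st.py
```

```text
t: 17.3
t 17.3 F [-1.41 -1.44  3.55] M [-0.214  0.218  0.134] j6 0.851 yaw -2.304 pos [560.2 132.3  96.2] 0.14607213428238863 tau6 1.116
t: 17.4
t 17.4 F [-2.16 -1.94  4.07] M [-0.263  0.265 -0.028] j6 0.848 yaw -2.301 pos [560.2 132.3  96.2] 0.14130377579322584 tau6 0.15
```

Contact was felt. Torque rose by about 0.15 N m over the drag in both the wrist moment and tau6, which is about 50 N. Releasing now.

```bash
python3 -m inch '[0,0,0,0,0,0,0.16,0,0,0,0,0,0,0.16,0,0,0,0,0,0,0.16,0,0,0,0,0,0,0.16]'; python3 st.py; python3 -m inch '[0,-0.02,0,0,0,0,0.16,0,-0.04,0,0,0,0,0.16,0,-0.045,0,0,0,0,0.16,0,-0.045,0,0,0,0,0.16,0,0,0,0,0,0,0.16]'; python3 st.py
```

```text
t: 17.8
eef_pos: [560.1, 132.4, 95.8]
tcp_rot: [-1.571, -0.0, -2.303]
ft_force: [-0.2, 0.2, 0.1]
opening: 0.399
t 17.8 F [-0.24  0.17  0.1 ] M [-0.014 -0.04  -0.014] j6 0.85 yaw -2.303 pos [560.1 132.4  95.8] 0.39870777022028625 tau6 -0.008
t: 18.3
eef_pos: [562.0, 132.8, 251.8]
tcp_rot: [-1.564, 0.007, -2.303]
ft_force: [-0.6, -0.8, -0.2]
opening: 0.42
t 18.3 F [-0.6  -0.8  -0.24] M [-0.025 -0.023 -0.026] j6 0.85 yaw -2.303 pos [562.  132.8 251.8] 0.41978358422432266 tau6 0.0
```

```bash
python3 -m inch '[0.033,0,0.03,0,0,0,0.16,0.033,0,0.03,0,0,0,0.16,0.033,0,0.03,0,0,0,0.16,0.033,0,0.03,0,0,0,0.16,0.033,0,0.03,0,0,0,0.16,0.033,0,0.03,0,0,0,0.16,0,0,0,0,0,0,0.16,0,0,0,0,0,0,0.16]'
python3 - <<'E'
from cell import env
from h import *
s=env.read_camera('scene');c=env.read_camera('top')
cv2.imwrite('pics/s6.png',s['pixels']);cv2.imwrite('pics/t6.png',cv2.resize(c['pixels'][215:300,240:440],None,fx=4,fy=4,interpolation=2))
g=c["pixels"].astype(int);z=pts(c)[...,2];m=((g.max(-1)<45)&(z>108)).astype(np.uint8);m[:235]=0;m[280:]=0;m[:,:290]=0;m[:,333:]=0
n,l,st,ce=cv2.connectedComponentsWithStats(m);i=1+st[1:,4].argmax();ys,xs=np.nonzero(l==i)
P=np.array([ray(c,x,y,119)[:2] for x,y in zip(xs,ys)]);b=P-P.mean(0);w,v=np.linalg.eigh(b.T@b);print(np.degrees(np.arctan2(v[1,1],v[0,1])),P.mean(0))
E
```

```text
t: 19.1
eef_pos: [561.2, -135.9, 245.2]
tcp_rot: [-1.572, -0.0, -2.305]
ft_force: [-0.4, 0.2, 0.3]
opening: 0.42
48.85132019131097 [561.07642456 134.30281298]
```

View pics/s6.png

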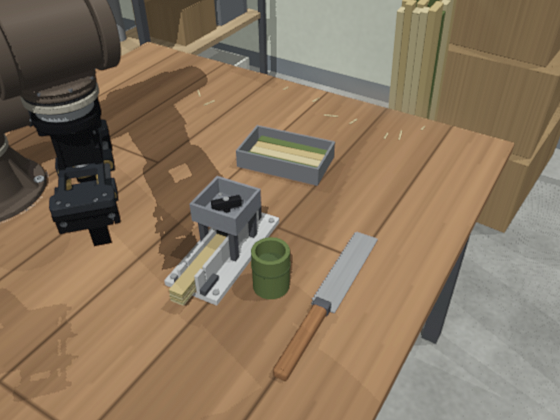

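View pics/t6.png

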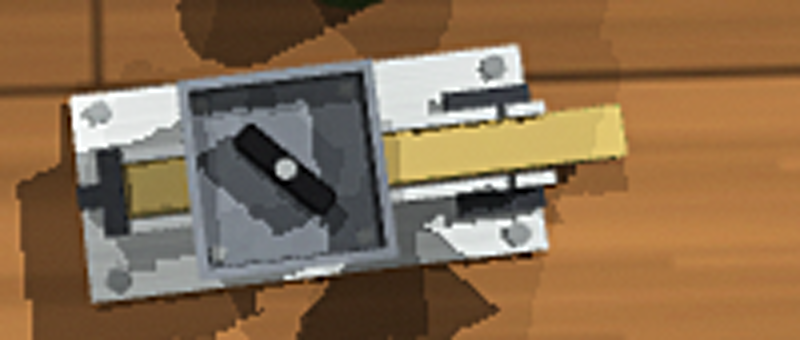

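The slats rest against the stop at about (125,190) in the top zoom and the bystanders haven't moved. The knob sits at 48.9°, and the fingers let it go at 48°. Handing in.

```bash
python3 -c "
from cell import env;print(env.job_done())"
```

```text
the job is handed in; nothing more can be done
None
```

I pushed the four slats home against the stop, turned the knob about 3.5 rad clockwise until the clamp foot held them, let go and handed the job in. The run took about 19 s of the 72 s, and no verdict was reported.

**Slats:** after the first push the lowest slat sat about 2 mm behind the others, so I pushed it again with the finger tip tilted forward until it stopped hard at about 20 N. After that the pushed ends looked flush. Before that second push, the top slat's pushed end measured at jig x ≈ -120 mm, where it should be. One noisy depth reading from then put the lower slats 2 to 4 mm short. I didn't repeat that reading and relied on the picture.

**Clamp:** the torque rose about 0.15 N m over the steady drag, in both the wrist moment and the last joint's torque. That puts the clamping force at about 50 N, give or take 10 N, with no direct reading of it.

**Last checks:** the knob stayed where I left it (48.9° in the image, 48° at release, within measuring error). The gripper is clear of everything, and the culm, saw and tray look unmoved by eye.

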